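Set and clamp the sprung roll guide of a label printer

TASK

Set the open label printer up for the next roll of price labels: on its keypad press the white menu key, then the blue arrow key, then the green confirm key, one at a time and each fully down. Then draw the sliding roll guide out against its spring until its white pointer stands at the red marker on the scale and, while you hold it there, squeeze the guide's orange cam lever shut (fully upright), without the guide leaving the mark as the lever closes. Finish while still holding the guide in the fingers, at the mark with the lever shut, and leave everything else on the counter where it is.

Things in the scene. Friction and masses are not known exactly. Their poses are not given: they have to be found in the camera images.
- printer: Label printer, lid laid back, light grey, 210 mm deep (x), 200 wide (y), fixed; origin under its centre on the counter. Its -x is the front (keys), +y the way the guide is drawn. Rim and key deck are 65 mm high; the lid slopes up from 105 mm behind the centre to 0.18 m. A fixed dark guide plate (x 2 to 58 mm, top 118 mm high) has its inner face at y = -68 mm.
- key_white (a joint): Travel of the white menu key (the +y one of the three), 0 up, 0.005 m fully down; spring, about 1.5 N to start and 5 N fully down.
- key_green (a joint): Travel of the green confirm key (the middle one), same spring and range.
- key_blue (a joint): Travel of the blue arrow key (the -y one), same spring and range.
- key_white_top (a point): Centre of the top of the white key: round cap 19 mm across, top 9 mm above the deck; the keys stand in a row along the printer's y, 42 mm apart. It is pressed straight down.
- key_green_top (a point): Centre of the top of the green key, same shape.
- key_blue_top (a point): Centre of the top of the blue key, same shape.
- guide (a joint): Position of the sliding roll guide along the printer's +y, 0 home to 0.050 m; a spring pulls it home (-y) with about 3.5 N at 0 and 5 N at 0.05. With the lever open it runs home when let go; with the lever shut a brake shoe clamps it to its rail.
- guide_blade (a point): Point on the inner face (-y side) of the sliding guide's blade, in line with the lever, 125 mm above the counter. The blade is an upright dark plate 6 mm thick (from here to +6 mm in y), 56 mm long in x (+-28 mm); its top is 20 mm above this point. A core hub 23 mm across sticks out 8 mm from this face, its top 41 mm below this point; above it there is room for a finger.
- guide_pointer (a point): The white pointer (4 mm wide in y, this point on its middle line) at the end of the arm in front of the sliding guide, over the scale; its middle has the same printer y as the blade's inner face.
- mark (a point): The red marker rider on the cream scale just behind the key deck; 12 mm wide; its 3 mm tongue in the middle is the mark, its axes are the printer's axes. The guide is at the mark when the middle of the white pointer has the same y (printer's axes) as this point.
- lever (a joint): Angle of the orange cam lever on the sliding guide: 0 fully open (leaning 40 degrees out to +y), 0.70 shut (upright, parallel to the blade). It stays where it is left; pushing its thumb pad takes about 2 N, rising to about 4 N as the cam bites.
- lever_pad (a point): Centre of the lever's orange thumb pad (24 mm in x, 8 thick, 16 high), 47 mm from the pivot; lever tip 55 mm from it. Pivot axis along x, 20 mm to +y of the blade's inner face, 40 mm below point guide_blade. The lever rides on the guide. One finger behind the blade and one outside the lever span about 60 mm open, 24 mm shut: closing the fingers shuts the lever.
- label_roll_c (a point): Centre of a loose white roll of labels lying flat, 84 mm across, 55 mm high. Leave alone.
- tub_pink_c (a point): Centre of a loose pink sweet tub with white lid, 80 mm across, 83 mm high. Leave alone.
- tub_yellow_c (a point): Centre of a loose yellow sweet tub, same size. Leave alone.
- pen_c (a point): Middle of a loose black and red marker pen lying down, 135 mm long, 14 mm thick. Leave alone.
- choc_box_c (a point): Centre of a loose red chocolate box 100 x 70 x 35 mm. Leave alone.
- mint_tin_c (a point): Centre of a loose round blue tin with a cream lid, 93 mm across, 59 mm high. Leave alone.
- sweet_scoop_c (a point): Middle of a loose aluminium sweet scoop with black handle, 140 mm long, 28 mm high. Leave alone.

How it is judged:
On the way, in this order (a step that is already met when the one before it is completed fails the run):
1. the white key is fully down, the other two up (value of joint key_white above 0.004 m and value of joint each of key_green, key_blue below 0.0015 m), for 0.05 s.
2. the blue key is fully down, the other two up (value of joint key_blue above 0.004 m and value of joint each of key_white, key_green below 0.0015 m), for 0.05 s.
3. the green key is fully down, the other two up (value of joint key_green above 0.004 m and value of joint each of key_white, key_blue below 0.0015 m), for 0.05 s.
4. the guide is held by the fingers at the mark (pointer within 4 mm) with the lever still open and the keys up (y of guide_pointer in the frame of mark between -0.004 and 0.004 m and contact force between the fingers and guide above 2 N and value of joint lever below 0.25 rad and value of joint each of key_white, key_green, key_blue below 0.0015 m), for 0.2 s.
At the end, for the whole second after the job is handed in: The guide's pointer is within 4 mm of the red mark and at rest, the lever is shut (joint at least 0.63 of 0.70 rad), the fingers still hold the guide (more than 5 N on the guide with its lever), all keys are up (y of guide_pointer in the frame of mark between -0.004 and 0.004 m and contact force between the fingers and guide above 5 N and value of joint lever above 0.63 rad and velocity of joint guide between -0.01 and 0.01 m/s and value of joint each of key_white, key_green, key_blue below 0.0015 m); the arm keeps its last pose, push and grip.
It fails at once if two keys pressed down at once (value of joint each of key_white, key_green above 0.003 m or value of joint each of key_white, key_blue above 0.003 m or value of joint each of key_green, key_blue above 0.003 m).
It fails at once if the lever more than half shut while the guide is over 6 mm off the mark (value of joint lever above 0.4 rad and not (y of guide_pointer in the frame of mark between -0.006 and 0.006 m)).
It fails at once if a loose thing on the counter moved by more than 20 mm (distance of any of tub_pink_c, tub_yellow_c, label_roll_c, pen_c, choc_box_c, mint_tin_c, sweet_scoop_c from where it was at the start of the episode above 0.02 m).
It also fails if it takes over 70 s, if anything falls off the work surface, if the arm or the gripper's body presses on something with over 40 N, if the wrist force passes 120 N, or if a joint passes its speed limit or range.

ROBOT

A 6-joint arm with a two-finger parallel gripper is mounted at the origin on the work surface. World frame = base frame: x ahead of the robot, y to its left, z up, the work surface at z = 0. Lengths are in m, angles in rad, forces in N, time in s.
With the tool pointing down it reaches from about 0.3 to 0.875 m from the base axis. Payload 6.4 kg.
Tool frame: the origin (TCP) lies at the very end of the fingers, on their centre line; the grasp point (between the pads) lies 19 mm behind it; z points along the fingers, y is the line along which they close (so a half turn about z gives the same grasp; the last joint's range is limited). The gripper opens to 85 mm and grips with 20 to 120 N. Pads are 22 mm wide; open, the fingers measure 114 mm over their backs; the gripper's body (76 mm by 85 mm) begins 54 mm behind the grasp point. The pads swing forward as they close: fully open they stand 13 mm farther back than shut.
Start: joints at [1.075, 0.181, 1.607, -0, 1.354, -0.206], TCP at [0.164, 0.551, 0.231] pointing down, gripper open.
Joint ranges: [-2.99, 2.99], [-0.89, 2.07], [0.3, 2.58], [-1.14, 4.28], [0, 2.63], [-3.12, 3.12]. Speed limits (rad/s): [2.57, 2.57, 3.01, 3.14, 3.14, 3.14].

INTERFACE

Orientations are given as a rotation vector (axis times angle).
In Python, from rig import readout, imaging, ticket gives the robot as it stands. The module is installed in compiled form; this text tells all that it offers.
- The arm moves only by the shell command python3 -m crank 'ROWS' [OPENING] [FORCE]. ROWS is text: rows parted by semicolons, each of 4 numbers parted by spaces: the shift along the tool's x, y, z in m, then the turn about the tool's z in rad. A call has 1 to 5 rows; each row shifts and turns the commanded pose from where the row before left it, along the tool's axes as they then stand; what a row does not reach is not made up. A row lasts 1/10 s, in which the tool goes at most 50 mm and 8.59 degrees, less where a joint would pass 70% of its speed; a pose out of reach is approached as far as the arm can. A call with a gripper value outside its range is refused whole. OPENING is the closure, from -1 (fully open) to 1 (shut), so that 0 is half open, set as the call begins (- or left out, the last holds). The fingers move at their own pace and stop on an object; FORCE is the grip in N (left out, the last holds). Time passes only in rows, so rows that do not move let the fingers close. It gives the time, the measured TCP pose, the force, the opening and the grip force at its end, in the units of the state.
- readout.sense(): the state, without advancing time (a new reading comes with each control period).
- imaging.camera(name): name is "scene" or "top"; returns a dict with "color" (420x560x3 uint8, red, green, blue), "z_map" (420x560 float32, m along the optical axis (not along the pixel's ray), 0 where there is no reading), "vertical_fov" (degrees; the focal length in pixels is half the picture's height over the tangent of half this angle, whatever the lens; pixels are square), "cx", "cy" (the principal point, pixels), "extrinsics" (4x4, takes a point from camera to world coordinates). Camera axes: x right, y down, z forward; pixel columns grow to the right and rows downward; lengths in m; the calibration is good to about 2 mm. A picture is of the moment at which its call begins.
- ticket.close_job(): hands the job in; it is judged then, once.
The state is a dict: "time_s": time; "joints": joint angles; "joint_velocities": joint speeds; "joint_efforts": joint torques, N m; "tcp_pos": TCP position; "orientation": TCP orientation; "ft_force": force on the tool from outside, world axes, zero at the start; "ft_torque": the same for the moment, N m; "gripper_width": finger opening in m; "finger_force": force on a finger pad.
Only numpy, scipy, OpenCV 4.12 (cv2) and the standard library are available. Lean on these libraries where they do the work, as an engineer would, in place of code of your own. Each camera call takes 0.05 s, during which the arm holds its last target. There are 200 camera calls.

## Working session

There is one attempt and no reset: what is moved stays moved. The work goes in short steps, Python scripts to look and compute and a shell command to move; the robot and the scene stay as the last step left them, time stands still between calls to the robot, and variables do not carry over. Pictures are saved under pics/ and viewed, at most 10 in all, crops included, and the job is handed in when it is done.

```bash
mkdir -p pics; cat > h.py <<'E'
import numpy as np, cv2
from rig import readout, imaging, ticket
def cam(n):
    d=imaging.camera(n); d['f']=d['color'].shape[0]/2/np.tan(np.radians(d['vertical_fov'])/2); return d
def pt(d,u,v,z=None):
    """world point; by depth, or ray onto height z"""
    T=d['extrinsics']; r=np.array([(u-d['cx'])/d['f'],(v-d['cy'])/d['f'],1.])
    if z is None: s=d['z_map'][int(round(v)),int(round(u))]
    else: s=(z-T[2,3])/(T[:3,:3]@r)[2]
    return T[:3,:3]@(r*s)+T[:3,3]
E
python3 - <<'E'
from h import *
print(readout.sense())
for n in("scene","top"):
    d=cam(n); cv2.imwrite(f'pics/{n}0.png',d['color'][:,:,::-1]); np.savez(f'{n}0.npz',**d); print(n,d['f'],d['cx'],d['cy'],d['extrinsics'].round(3).tolist())
E
```

```text
{'time_s': 0.0, 'joints': array([ 1.07470208e+00,  1.81540947e-01,  1.60799382e+00, -4.60702899e-06,
        1.35380555e+00, -2.06310754e-01]), 'joint_velocities': array([ 0.0002664 ,  0.00099622,  0.00067826, -0.00028919, -0.00095802,
        0.00018905]), 'joint_efforts': array([ 4.51588348e-04, -4.44883704e+01, -3.51333296e+01, -2.50935300e-04,
        9.12920223e-03,  7.35199933e-06]), 'tcp_pos': array([0.16402755, 0.55053672, 0.23039106]), 'orientation': array([-4.53511940e-01, -3.10808202e+00,  2.57959148e-03]), 'ft_force': array([-0.02935122, -0.04639596,  0.78609898]), 'ft_torque': array([ 0.07129901, -0.0058323 ,  0.03183758]), 'finger_force': 0.0, 'gripper_width': 0.08543609272976302}
scene 399.58643138692383 283.47764979978547 205.86467457981266 [[-0.597, 0.499, -0.628, 1.345], [0.802, 0.352, -0.483, 0.578], [-0.02, -0.792, -0.61, 0.832], [0.0, 0.0, 0.0, 1.0]]
top 386.929621855287 280.5708084633649 208.85255277994398 [[-0.009, -0.997, 0.076, 0.502], [-1.0, 0.007, -0.018, 0.003], [0.017, -0.076, -0.997, 1.078], [0.0, 0.0, 0.0, 1.0]]
```

View pics/scene0.png

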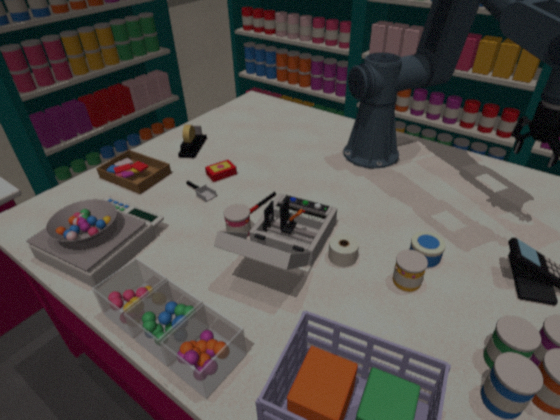

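View pics/top0.png

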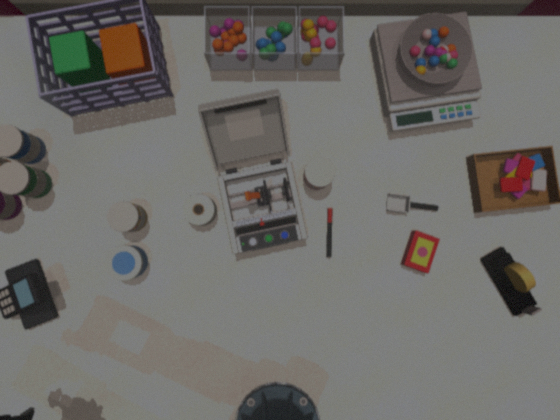

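The top view shows the printer at about (262,208) with its keys in the row at v≈238. The guide and orange lever are near (250,195). The scene view shows the printer at about (285,225). I'll enlarge both.

```bash
python3 - <<'E'
import cv2,numpy as np
a=cv2.imread('pics/top0.png')[150:260,190:340]; b=cv2.imread('pics/scene0.png')[180:280,210:360]
g=lambda x:cv2.convertScaleAbs(cv2.resize(x,None,fx=5.3,fy=5.3,interpolation=cv2.INTER_CUBIC),alpha=1.4)
cv2.imwrite('pics/c1.png',g(a)); cv2.imwrite('pics/c2.png',g(b))
E
```

```text
(no output)
```

View pics/c1.png

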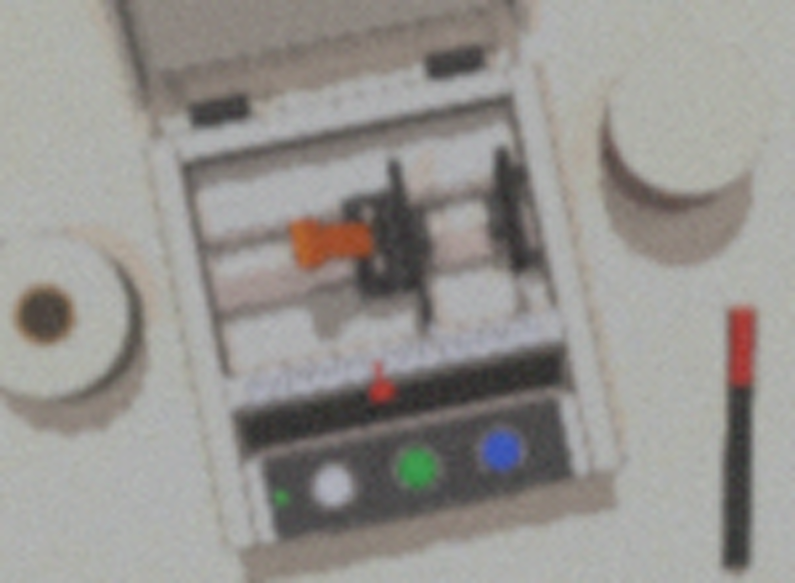

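View pics/c2.png

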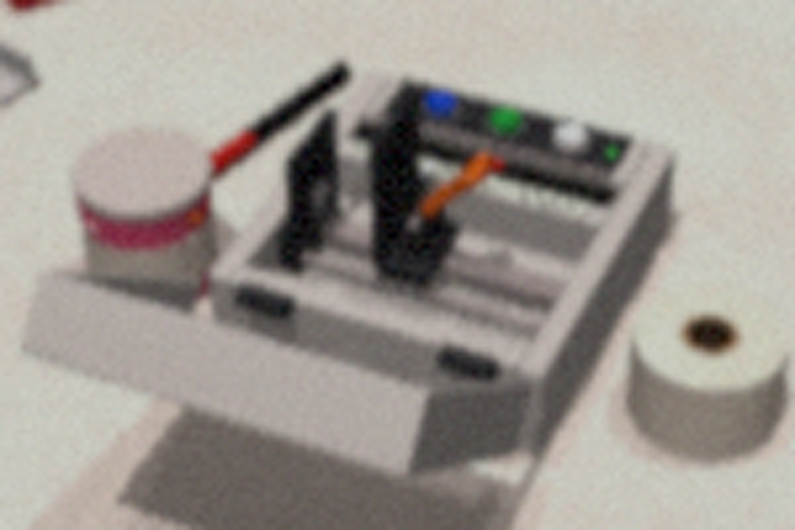

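The top crop shows the white key at (333,485), green at (417,467), blue at (501,450), the red rider at (380,388) and the orange lever pad at (305,243). The sliding blade runs from (396,165) to (425,325). Next I'll measure them.

```bash
cat > m.py <<'E'
from h import *
def locate(name,box,N=6):
    ds=[cam(name) for _ in range(N)]; d=ds[0]
    im=np.mean([x['color'] for x in ds],0).astype(np.uint8); d['color']=im
    d['z_map']=np.median([x['z_map'] for x in ds],0)
    hsv=cv2.cvtColor(im,cv2.COLOR_RGB2HSV).astype(int); H,S,V=hsv.transpose(2,0,1)
    M=np.zeros(H.shape,bool); M[box[1]:box[3],box[0]:box[2]]=1
    ms=dict(green=(abs(H-65)<15)&(S>110),blue=(abs(H-115)<12)&(S>110),red=((H<4)|(H>172))&(S>140),orange=(abs(H-11)<7)&(S>140))
    out={}
    for k,m in ms.items():
        n,l,st,c=cv2.connectedComponentsWithStats((m&M).astype(np.uint8))
        if n>1:
            i=1+st[1:,4].argmax(); out[k]=(c[i],st[i],l==i)
    return d,out
E
python3 - <<'E'
from m import *
for n,b in(("top",(225,170,310,250)),("scene",(270,190,335,235))):
    d,o=locate(n,b); np.savez(n+'1.npz',**d)
    for k,(c,s,m) in o.items():
        zs=[pt(d,x,y)for y,x in np.argwhere(m)]
        print(n,k,c.round(2),s.tolist(),'depth pt',np.median(zs,0).round(4),'74mm',pt(d,*c,.074).round(4), '65', pt(d,*c,.065).round(4))
    if n=='top':
        g=cv2.cvtColor(d['color'],cv2.COLOR_RGB2HSV).astype(int)
        m=(g[:,:,2]>130)&(g[:,:,1]<50); M=np.zeros_like(m);M[234:249,246:260]=1; y,x=np.nonzero(m&M); print('white',x.mean(),y.mean(),len(x),np.ptp(x),np.ptp(y),pt(d,x.mean(),y.mean(),.074))
        # z samples
        for u,v in((224,215),(305,225),(236,195),(262,183),(265,195),(270,210),(240,222),(262,218),(258,219)): print((u,v),pt(d,u,v).round(4))
E
```

```text
top green [268.5 238. ] [266, 235, 6, 7, 30] depth pt [0.5031 0.0165 0.0734] 74mm [0.5031 0.0165 0.074 ] 65 [0.5032 0.0166 0.065 ]
top blue [284.16 234.59] [281, 232, 7, 7, 37] depth pt [ 0.5106 -0.0238  0.0734] 74mm [ 0.5116 -0.0241  0.074 ] 65 [ 0.5117 -0.0244  0.065 ]
top red [261.5 223.5] [260, 222, 4, 4, 12] depth pt [0.541  0.0346 0.0698] 74mm [0.5408 0.0344 0.074 ] 65 [0.5412 0.0347 0.065 ]
top orange [251.71 195.09] [245, 192, 15, 8, 87] depth pt [0.6111 0.0589 0.1156] 74mm [0.6151 0.0595 0.074 ] 65 [0.6161 0.06   0.065 ]
white 252.71428571428572 241.57142857142858 7 3 1 [0.4943053  0.05732414 0.074     ]
(224, 215) [ 0.5682  0.141  -0.0006]
(305, 225) [ 5.385e-01 -8.450e-02 -2.000e-04]
(236, 195) [0.6203 0.1044 0.0327]
(262, 183) [0.6525 0.0338 0.0333]
(265, 195) [0.6165 0.0252 0.0617]
(270, 210) [0.5758 0.0121 0.0731]
(240, 222) [0.5455 0.0908 0.0655]
(262, 218) [0.5556 0.0333 0.0646]
(258, 219) [0.553  0.0438 0.0652]
scene green [304.84 202.32] [302, 201, 6, 4, 19] depth pt [0.5102 0.0217 0.0731] 74mm [0.5117 0.0222 0.074 ] 65 [0.5018 0.0156 0.065 ]
scene blue [292.35 199.  ] [290, 197, 6, 5, 26] depth pt [ 0.5187 -0.0207  0.0727] 74mm [ 0.5201 -0.02    0.074 ] 65 [ 0.5103 -0.0271  0.065 ]
scene red [303.5 210.5] [303, 210, 2, 2, 4] depth pt [0.5438 0.04   0.0708] 74mm [0.5483 0.0422 0.074 ] 65 [0.5388 0.0358 0.065 ]
scene orange [295.75 214.44] [289, 209, 14, 13, 55] depth pt [0.6203 0.0612 0.1149] 74mm [0.5777 0.0339 0.074 ] 65 [0.5685 0.0275 0.065 ]
```

```bash
python3 -m crank '0 0 0 -0.123;0 0 0 -0.123;0 0 0 -0.123;0 0 0 -0.123' 1 20; python3 -m crank '-0.015 -0.038 0 0;-0.015 -0.038 0 0;-0.015 -0.038 0 0;-0.015 -0.038 0 0;-0.015 -0.038 0 0';python3 -m crank '-0.015 -0.038 0 0;-0.015 -0.038 0 0;-0.015 -0.038 0 0;-0.015 -0.038 0 0;-0.015 -0.038 0 0';python3 -m crank '-0.015 -0.038 0 0;-0.015 -0.038 0 0;-0.015 -0.038 0 0;-0.015 -0.038 0 0'; python3 -m crank '0 0 0.02 0;0 0 0.02 0;0 0 0.02 0;0 0 0 0'
```

```text
time_s: 1.1
tcp_pos: [0.1643, 0.551, 0.2313]
orientation: [-0.325, 3.125, 0.0]
ft_force: [-0.1, 0.7, -0.1]
gripper_width: 0.028
finger_force: 0.0
time_s: 1.6
tcp_pos: [0.2765, 0.3787, 0.2315]
orientation: [-0.318, 3.125, 0.0]
ft_force: [1.3, 0.6, -0.2]
gripper_width: -0.0001
finger_force: 0.0
time_s: 2.1
tcp_pos: [0.3883, 0.2074, 0.2316]
orientation: [-0.317, 3.125, 0.0]
ft_force: [0.6, -0.2, -0.4]
gripper_width: 0.0002
finger_force: 0.0
time_s: 2.5
tcp_pos: [0.4777, 0.0705, 0.2316]
orientation: [-0.317, 3.125, 0.0]
ft_force: [1.1, -0.3, 0.1]
gripper_width: -0.0001
finger_force: 0.0
time_s: 2.9
tcp_pos: [0.4748, 0.072, 0.1687]
orientation: [0.316, -3.12, -0.002]
ft_force: [-0.4, 0.1, 0.3]
gripper_width: -0.0004
finger_force: 0.0
```

```bash
python3 - <<'E'
from h import *
p=readout.sense()['tcp_pos']; ims=[]
for n,b in(("scene",(260,130,380,240)),("top",(200,150,320,260))):
    d=cam(n); c=np.linalg.inv(d['extrinsics'])@np.r_[p,1]; u,v=c[0]/c[2]*d['f']+d['cx'],c[1]/c[2]*d['f']+d['cy']; print(n,u,v,p)
    a=d['color'][b[1]:b[3],b[0]:b[2],::-1]; a=cv2.convertScaleAbs(cv2.resize(a,None,fx=3.33,fy=3.33,interpolation=cv2.INTER_CUBIC),alpha=1.5)
    cv2.drawMarker(a,(int((u-b[0])*3.33),int((v-b[1])*3.33)),(255,0,255),cv2.MARKER_CROSS,12,1); ims.append(a)
cv2.imwrite('pics/f1.png',np.hstack(ims))
E
```

```text
scene 325.97532739449224 176.79839993113683 [0.47483275 0.07202478 0.16871281]
top 244.23769098008478 250.34113263392368 [0.47483275 0.07202478 0.16871281]
```

View pics/f1.png

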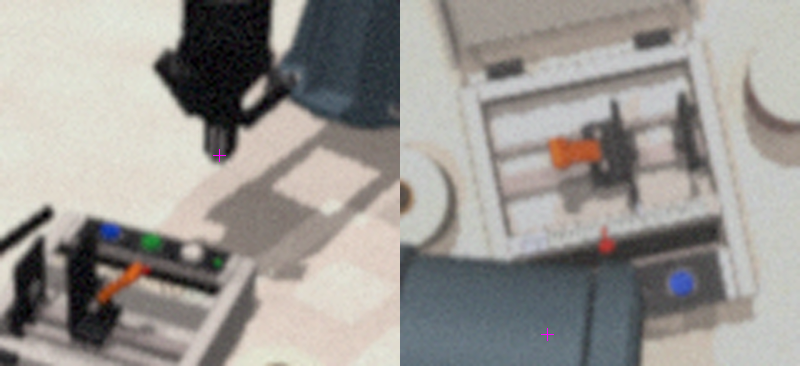

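The shut fingertip in the scene view sits about 1 px below its projection. That accounts for the scene view's offset in x, so I trust the top view. Going above the white key.

```bash
python3 -m crank '-0.018 -0.018 0 0;0 0 0.03 0;0 0 0.03 0;0 0 0.022 0;0 0 0 0';python3 -m crank '0 0 0.006 0;0 0 0.004 0;0 0 0.003 0;0 0 0 0'; python3 -m crank '0 0 0.002 0;0 0 0.002 0;0 0 0 0'
```

```text
time_s: 3.5
tcp_pos: [0.4967, 0.0583, 0.0878]
orientation: [0.317, -3.122, -0.001]
ft_force: [-0.4, 0.6, 0.3]
gripper_width: -0.0001
finger_force: 0.0
time_s: 3.9
tcp_pos: [0.4984, 0.058, 0.0767]
orientation: [-0.317, 3.125, -0.0]
ft_force: [-0.3, 0.1, 0.3]
gripper_width: 0.0002
finger_force: 0.0
time_s: 4.2
tcp_pos: [0.4986, 0.058, 0.0726]
orientation: [-0.317, 3.125, -0.0]
ft_force: [-0.4, 0.0, 2.0]
gripper_width: 0.0
finger_force: 1.2
```

```bash
python3 -m crank '0 0 0.002 0;0 0 0.002 0;0 0 0 0;0 0 0 0';python3 -m crank '0 0 0.0005 0;0 0 0 0'
```

```text
time_s: 4.6
tcp_pos: [0.4986, 0.058, 0.069]
orientation: [-0.317, 3.125, -0.0]
ft_force: [-2.1, 0.6, 8.2]
gripper_width: 0.0001
finger_force: 4.2
time_s: 4.8
tcp_pos: [0.4987, 0.058, 0.0689]
orientation: [-0.317, 3.125, -0.0]
ft_force: [-2.6, 0.0, 11.9]
gripper_width: -0.0
finger_force: 6.3
```

White bottomed out (12 N at z 0.069). Next is blue.

```bash
python3 -m crank '0 0 -0.02 0;0 -0.042 0 0;0 -0.041 0 0;0 0 0 0';python3 -m crank '0 0 0.012 0;0 0 0.005 0;0 0 0.003 0;0 0 0 0;0 0 0 0'
```

```text
time_s: 5.2
tcp_pos: [0.516, -0.0272, 0.0881]
orientation: [-0.311, 3.125, -0.003]
ft_force: [-0.3, 1.6, -0.5]
gripper_width: -0.0002
finger_force: 0.0
time_s: 5.7
tcp_pos: [0.5141, -0.0228, 0.0688]
orientation: [0.32, -3.123, 0.002]
ft_force: [-9.1, -3.2, 18.7]
gripper_width: -0.0
finger_force: 9.5
```

```bash
python3 -m crank '0 0 0.0005 0;0 0 0 0'
```

```text
time_s: 5.9
tcp_pos: [0.5141, -0.0227, 0.0687]
orientation: [0.321, -3.123, 0.002]
ft_force: [-10.6, -4.0, 23.4]
gripper_width: -0.0002
finger_force: 11.4
```

Blue is down. Next is green.

```bash
python3 -m crank '0 0 -0.02 0;0 0.021 0 0;0 0.021 0 0;0 0 0 0';python3 -m crank '0 0 0.012 0;0 0 0.005 0;0 0 0.003 0;0 0 0 0;0 0 0 0'; python3 -m crank '0 0 -0.04 0;0 0 -0.04 0;0 0 0 0'
```

```text
time_s: 6.3
tcp_pos: [0.5044, 0.021, 0.0861]
orientation: [0.322, -3.122, -0.002]
ft_force: [-0.5, -1.0, -0.2]
gripper_width: 0.0001
finger_force: 0.0
time_s: 6.8
tcp_pos: [0.5062, 0.0182, 0.0687]
orientation: [0.316, -3.124, -0.002]
ft_force: [-10.2, 5.9, 24.7]
gripper_width: 0.0
finger_force: 12.3
time_s: 7.1
tcp_pos: [0.5099, 0.0166, 0.1519]
orientation: [-0.315, 3.117, -0.004]
ft_force: [0.4, -1.3, -0.4]
gripper_width: 0.0003
finger_force: 0.0
```

```bash
python3 - <<'E'
from h import *
R=np.array([[.98,.2],[-.2,.98]]) # printer axes rows; p relative to green key
for n in("top","scene"):
    d=dict(np.load(n+'1.npz')); H,W=d['z_map'].shape
    u,v=np.meshgrid(np.arange(W),np.arange(H)); z=d['z_map']
    P=np.stack([(u-d['cx'])/d['f']*z,(v-d['cy'])/d['f']*z,z],-1)@d['extrinsics'][:3,:3].T+d['extrinsics'][:3,3]
    g=[.504,.0172] if n=='top' else [.511,.022]
    q=(P[...,:2]-g)@R.T
    hsv=cv2.cvtColor(d['color'],cv2.COLOR_RGB2HSV)
    dark=hsv[...,2]<90
    s=(P[...,2]>.12)&(P[...,2]<.16)&dark&(q[...,0]>.03)&(q[...,0]<.16)&(abs(q[...,1])<.09)
    print(n,'dark high',s.sum()); 
    a=np.c_[u[s],v[s],q[s],P[s][:,2],]
    print(a[::max(1,len(a)//25)].round(3).tolist())
    H_=hsv[...,0].astype(int); red=((H_<5)|(H_>170))&(hsv[...,1]>110)&(q[...,0]>.02)&(q[...,0]<.07)&(abs(q[...,1])<.06)&(P[...,2]<.1)
    print('red',np.c_[u[red],v[red],q[red],P[red][:,2]].round(3).tolist())
    o=(abs(H_-11)<8)&(hsv[...,1]>130)&(q[...,0]>.05)&(q[...,0]<.16)&(abs(q[...,1])<.09)&(P[...,2]>.11)
    b=np.c_[q[o],P[o][:,2]]; print('orange',b.min(0),b.max(0),b[b[:,1].argsort()][-6:].round(4).tolist())
E
```

```text
top dark high 57
[[263.0, 180.0, 0.139, -0.017, 0.144], [263.0, 181.0, 0.137, -0.017, 0.143], [265.0, 181.0, 0.136, -0.022, 0.143], [264.0, 182.0, 0.134, -0.019, 0.145], [263.0, 183.0, 0.132, -0.016, 0.142], [265.0, 183.0, 0.131, -0.021, 0.144], [265.0, 184.0, 0.129, -0.02, 0.145], [265.0, 185.0, 0.126, -0.02, 0.143], [265.0, 186.0, 0.124, -0.019, 0.145], [264.0, 187.0, 0.122, -0.016, 0.144], [266.0, 187.0, 0.121, -0.021, 0.143], [266.0, 188.0, 0.119, -0.021, 0.144], [266.0, 189.0, 0.116, -0.02, 0.145], [266.0, 190.0, 0.114, -0.019, 0.144], [266.0, 191.0, 0.111, -0.019, 0.146], [265.0, 192.0, 0.11, -0.016, 0.143], [267.0, 192.0, 0.109, -0.021, 0.144], [267.0, 193.0, 0.106, -0.02, 0.144], [267.0, 194.0, 0.104, -0.02, 0.144], [267.0, 195.0, 0.101, -0.019, 0.145], [266.0, 196.0, 0.1, -0.016, 0.143], [268.0, 196.0, 0.098, -0.021, 0.144], [267.0, 197.0, 0.096, -0.018, 0.145], [267.0, 198.0, 0.094, -0.018, 0.145], [267.0, 199.0, 0.092, -0.017, 0.144], [267.0, 200.0, 0.089, -0.017, 0.144], [269.0, 200.0, 0.089, -0.022, 0.142], [268.0, 201.0, 0.087, -0.019, 0.145], [268.0, 202.0, 0.086, -0.0
[... 1881 characters left out ...]
35, -0.021, 0.134], [283.0, 210.0, 0.12, -0.019, 0.123], [281.0, 211.0, 0.133, -0.018, 0.129], [281.0, 212.0, 0.133, -0.018, 0.126], [281.0, 213.0, 0.133, -0.019, 0.122]]
red [[303.0, 209.0, 0.024, 0.004, 0.065], [303.0, 210.0, 0.035, 0.008, 0.071], [304.0, 210.0, 0.034, 0.011, 0.071], [303.0, 211.0, 0.04, 0.01, 0.071], [304.0, 211.0, 0.036, 0.012, 0.069], [305.0, 211.0, 0.032, 0.014, 0.066], [303.0, 212.0, 0.039, 0.01, 0.066], [304.0, 212.0, 0.034, 0.011, 0.063]]
orange [0.09876276 0.01344205 0.11119654] [0.11913552 0.03249281 0.12985829] [[0.113, 0.0315, 0.127], [0.1058, 0.0315, 0.1218], [0.0988, 0.0316, 0.1276], [0.1135, 0.0317, 0.1238], [0.1066, 0.0319, 0.1261], [0.1009, 0.0325, 0.1258]]
```

```bash
python3 -m crank '0 0 -0.04 0;-0.03 0.015 0 0;-0.04 0 0 0;-0.037 0 0 0;0 0 0 0' -1 20; python3 -m crank '0 0 0 0;0 0 0 0;0 0 0 0;0 0 0 0'
python3 - <<'E'
from h import *
print(readout.sense()['tcp_pos'])
ims=[]
for n,b in(("scene",(240,150,360,260)),("top",(200,150,320,260))):
    d=cam(n); a=d['color'][b[1]:b[3],b[0]:b[2],::-1]; ims.append(cv2.convertScaleAbs(cv2.resize(a,None,fx=3.33,fy=3.33,interpolation=cv2.INTER_CUBIC),alpha=1.7))
cv2.imwrite('pics/f2.png',np.hstack(ims))
E
```

```text
time_s: 7.6
tcp_pos: [0.6109, 0.0539, 0.1848]
orientation: [0.317, -3.125, -0.0]
ft_force: [-1.0, -0.2, 0.3]
gripper_width: 0.0723
finger_force: 0.0
time_s: 8.0
tcp_pos: [0.6076, 0.0538, 0.1875]
orientation: [-0.316, 3.126, -0.0]
ft_force: [0.8, -0.9, 0.7]
gripper_width: 0.0854
finger_force: 0.0
[0.60758645 0.05378759 0.18750322]
```

View pics/f2.png

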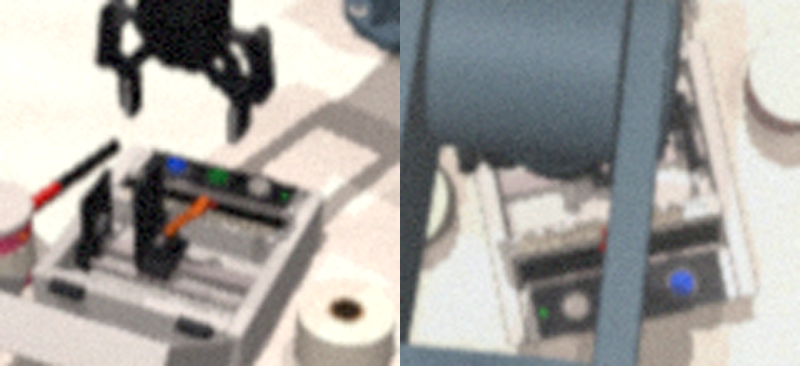

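The fingers straddle the blade and lever, at (130,100) and (235,125) in the left panel. The top view is partly hidden by the arm, but the red mark is still just visible at (604,240). Descending.

```bash
python3 -m crank '-0.002 -0.002 0.02 0;0 0 0.02 0;0 0 0.02 0;0 0 0.02 0;0 0 0 0'; python3 -m crank '0 0 0.005 0;0 0 0 0'; python3 - <<'E'
from h import *
p=readout.sense()['tcp_pos']; R=np.array([[.98,.2],[-.2,.98]]); print(R@(p[:2]-[.5045,.0176]),p[2],R@readout.sense()['ft_force'][:2])
E
```

```text
time_s: 8.6
tcp_pos: [0.6081, 0.0526, 0.1045]
orientation: [0.316, -3.12, -0.002]
ft_force: [-0.4, -0.7, -0.7]
gripper_width: 0.0856
finger_force: 0.0
time_s: 8.8
tcp_pos: [0.6109, 0.0524, 0.103]
orientation: [-0.317, 3.125, -0.0]
ft_force: [-0.3, 0.7, 0.0]
gripper_width: 0.0856
finger_force: 0.0
[0.11127017 0.01286014] 0.10298817273661875 [-0.19321485  0.74926861]
```

```bash
for i in 1; do python3 -m crank '0 0.005 0 0;0 0 0 0;0 0 0 0'; python3 -m crank '0 0.002 0 0;0 0 0 0;0 0 0 0'; python3 -m crank '0 0.002 0 0;0 0 0 0;0 0 0 0'; python3 -m crank '0 0.002 0 0;0 0 0 0;0 0 0 0';  python3 -m crank '0 0.002 0 0;0 0 0 0;0 0 0 0'; done | egrep 'tcp|ft_f|finger'
```

```text
tcp_pos: [0.6099, 0.0576, 0.103]
ft_force: [0.3, 0.3, 0.5]
finger_force: 0.0
tcp_pos: [0.6091, 0.0594, 0.1023]
ft_force: [0.1, -0.2, 0.1]
finger_force: 0.0
tcp_pos: [0.6087, 0.0614, 0.1023]
ft_force: [-0.3, 0.8, -0.3]
finger_force: 0.0
tcp_pos: [0.6084, 0.0629, 0.1022]
ft_force: [1.3, -4.0, -1.0]
finger_force: 1.9
tcp_pos: [0.6079, 0.0652, 0.1023]
ft_force: [0.6, -3.4, -1.7]
finger_force: 1.9
```

Contact came at TCP q_y≈0.0228, so the blade's inner face is at -0.020. About 31 mm of travel is needed. I'll draw most of it and look.

```bash
python3 -m crank '0 0.006 0 0;0 0.006 0 0;0 0.006 0 0;0 0.006 0 0;0 0.002 0 0'; python3 -m crank '0 0 0 0;0 0 0 0'
python3 - <<'E'
from h import *
p=readout.sense()['tcp_pos']; R=np.array([[.98,.2],[-.2,.98]]); print(R@(p[:2]-[.5045,.0176]))
ims=[]
for n,b in(("scene",(270,180,340,240)),("top",(225,185,295,245))):
    ds=[cam(n) for _ in range(6)]; a=np.mean([d['color'] for d in ds],0)[b[1]:b[3],b[0]:b[2],::-1].astype(np.uint8); ims.append(cv2.convertScaleAbs(cv2.resize(a,None,fx=5.7,fy=5.7,interpolation=cv2.INTER_CUBIC),alpha=1.6))
    d=ds[0]; d['z_map']=np.median([x['z_map'] for x in ds],0); d['color']=np.mean([x['color'] for x in ds],0).astype(np.uint8); np.savez(n+'2.npz',**d)
cv2.imwrite('pics/f3.png',np.hstack(ims))
E
```

```text
time_s: 10.8
tcp_pos: [0.6025, 0.0914, 0.1023]
orientation: [0.318, -3.125, 0.0]
ft_force: [0.5, -4.9, -1.1]
gripper_width: 0.0855
finger_force: 2.5
time_s: 11.0
tcp_pos: [0.6026, 0.0908, 0.1023]
orientation: [0.317, -3.125, -0.0]
ft_force: [1.5, -3.7, -1.5]
gripper_width: 0.0852
finger_force: 2.1
[0.11079429 0.05213703]
```

View pics/f3.png

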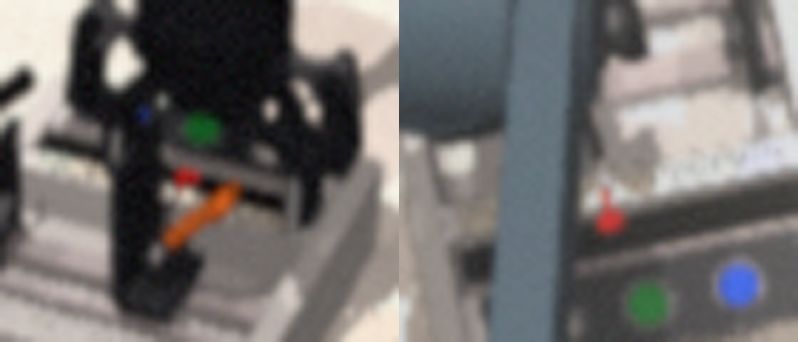

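The left panel shows the blade drawn out with the red rider at (185,178). In the right panel the rider is at (608,218) and the front end of the blade at (595,135), beside the arm. Now the numbers.

```bash
python3 - <<'E'
from h import *
R=np.array([[.98,.2],[-.2,.98]])
for f in("top2","scene2","top1","scene1"):
    d=dict(np.load(f+'.npz')); H,W=d['z_map'].shape
    u,v=np.meshgrid(np.arange(W),np.arange(H)); z=d['z_map']
    P=np.stack([(u-d['cx'])/d['f']*z,(v-d['cy'])/d['f']*z,z],-1)@d['extrinsics'][:3,:3].T+d['extrinsics'][:3,3]
    q=(P[...,:2]-([.504,.0172] if f[0]=='t' else [.511,.022]))@R.T; h=P[...,2]
    hsv=cv2.cvtColor(d['color'],cv2.COLOR_RGB2HSV).astype(int)
    red=((hsv[...,0]<6)|(hsv[...,0]>168))&(hsv[...,1]>90)&(q[...,0]>.025)&(q[...,0]<.07)&(abs(q[...,1])<.05)&(h<.1)
    w=np.clip(hsv[...,1]-60,0,None)[red]; print(f,'red',(q[red]*w[:,None]).sum(0)/w.sum(),red.sum())
    s=(h>.125)&(h<.149)&(q[...,0]>.078)&(q[...,0]<.145)&(q[...,1]>-.04)&(q[...,1]<.03)&(hsv[...,1]<130)
    for lo in np.arange(.08,.145,.01):
        t=s&(q[...,0]>=lo)&(q[...,0]<lo+.01)
        if t.sum(): print('  blade x%.2f'%lo,t.sum(),q[t][:,1].min().round(4),np.median(q[t][:,1]).round(4),q[t][:,1].max().round(4))
    # pointer/arm: anything 66-80mm high over scale
    s=(h>.069)&(h<.085)&(q[...,0]>.048)&(q[...,0]<.085)&(abs(q[...,1])<.06)
    print('  arm',s.sum(),np.c_[q[s],h[s],hsv[s][:,2]].round(3)[:14].tolist())
E
```

```text
top2 red [0.0400774  0.00941199] 26
  arm 21 [[0.084, 0.01, 0.072, 43.0], [0.083, 0.007, 0.072, 60.0], [0.081, 0.01, 0.07, 42.0], [0.081, 0.008, 0.071, 52.0], [0.078, 0.008, 0.072, 45.0], [0.076, 0.011, 0.072, 50.0], [0.075, 0.009, 0.072, 44.0], [0.075, 0.006, 0.07, 60.0], [0.073, 0.009, 0.07, 45.0], [0.072, 0.007, 0.071, 54.0], [0.07, 0.01, 0.07, 51.0], [0.07, 0.007, 0.071, 63.0], [0.068, 0.01, 0.071, 66.0], [0.067, 0.008, 0.07, 79.0]]
scene2 red [0.03644131 0.00736844] 19
  blade x0.08 9 0.0078 0.0111 0.0117
  blade x0.09 11 0.0059 0.0109 0.0117
  blade x0.10 19 0.0053 0.0109 0.0117
  blade x0.11 27 -0.0064 0.0021 0.0119
  blade x0.12 13 0.0078 0.0111 0.0119
  blade x0.13 14 0.0068 0.0101 0.0117
  arm 9 [[0.053, 0.006, 0.071, 101.0], [0.058, 0.005, 0.071, 93.0], [0.065, 0.005, 0.072, 44.0], [0.063, 0.007, 0.072, 66.0], [0.062, 0.01, 0.071, 74.0], [0.069, 0.006, 0.071, 27.0], [0.067, 0.009, 0.071, 41.0], [0.074, 0.008, 0.072, 26.0], [0.076, 0.009, 0.07, 28.0]]
top1 red [0.04015643 0.00922081] 22
  blade x0.08 7 -0.0216 -0.0187 -0.0164
  blade x0.09 10 -0.0212 -0.0186 -0.016
  blade 
[... 435 characters left out ...]
 -0.023, 0.071, 78.0], [0.072, -0.02, 0.071, 55.0], [0.072, -0.022, 0.071, 75.0], [0.069, -0.019, 0.073, 64.0], [0.069, -0.022, 0.072, 82.0]]
scene1 red [0.03586554 0.01102159] 10
  blade x0.08 10 -0.0226 -0.019 -0.018
  blade x0.09 16 -0.0234 -0.0186 0.0285
  blade x0.10 8 -0.0214 -0.019 -0.0181
  blade x0.11 12 -0.023 -0.0188 -0.018
  blade x0.12 14 -0.0235 -0.0182 -0.0174
  blade x0.13 13 -0.0218 -0.0203 -0.0182
  arm 9 [[0.052, -0.024, 0.073, 106.0], [0.056, -0.026, 0.071, 123.0], [0.054, -0.023, 0.071, 121.0], [0.063, -0.023, 0.073, 97.0], [0.06, -0.021, 0.071, 101.0], [0.068, -0.024, 0.073, 45.0], [0.067, -0.021, 0.072, 62.0], [0.072, -0.022, 0.072, 27.0], [0.075, -0.021, 0.071, 21.0]]
```

The pointer arm is at y≈0.008 and the mark at ≈0.0093 in the same view and at the same height, so it is about 1 mm short. I'll correct that, hold, then close in small compensated steps.

```bash
(python3 -m crank '0 0.0013 0 0;0 0 0 0;0 0 0 0;0 0 0 0'
python3 -m crank '0 -0.0021 0 0;0 0 0 0' -0.9 20;python3 -m crank '0 -0.0021 0 0;0 0 0 0' -0.8;python3 -m crank '0 -0.0021 0 0;0 0 0 0' -0.7;python3 -m crank '0 -0.0021 0 0;0 0 0 0' -0.6;python3 -m crank '0 0 0 0') | egrep 'tcp|ft_f|finger|wid'
cat > s.py <<'E'
from h import *
s=readout.sense(); p=s['tcp_pos']; R=np.array([[.98,.2],[-.2,.98]]); y=(R@(p[:2]-[.5045,.0176]))[1]; print('q_y',y.round(4),'inner finger',(y-s['gripper_width']/2).round(4),'want .0103, w',s['gripper_width'].round(4),'Fy',(R@s['ft_force'][:2])[1].round(1))
E
python3 s.py
```

```text
tcp_pos: [0.6024, 0.092, 0.1023]
ft_force: [1.5, -4.5, -1.3]
gripper_width: 0.0855
finger_force: 2.2
tcp_pos: [0.6031, 0.0896, 0.1027]
ft_force: [0.6, -5.6, 1.7]
gripper_width: 0.081
finger_force: 2.5
tcp_pos: [0.6037, 0.0875, 0.1028]
ft_force: [0.4, -4.7, 3.8]
gripper_width: 0.0767
finger_force: 2.5
tcp_pos: [0.6042, 0.0855, 0.1026]
ft_force: [0.5, -5.7, 3.6]
gripper_width: 0.0726
finger_force: 2.5
tcp_pos: [0.6044, 0.0835, 0.1024]
ft_force: [2.6, -4.6, 3.2]
gripper_width: 0.0683
finger_force: 2.5
tcp_pos: [0.6044, 0.0836, 0.1024]
ft_force: [2.5, -4.4, 2.4]
gripper_width: 0.0688
finger_force: 2.5Traceback (most recent call last):
  File "s.py", line 2, in <module>
    s=readout.sense(); p=s['tcp_pos']; R=np.array([[.98,.2],[-.2,.98]]); y=(R@(p[:2]-[.5045,.0176]))[1]; print('q_y',y.round(4),'inner finger',(y-s['gripper_width']/2).round(4),'want .0103, w',s['gripper_width'].round(4),'Fy',(R@s['ft_force'][:2])[1].round(1))
                                                                                                                                                                                                 ^^^^^^^^^^^^^^^^^^^^^^^^
AttributeError: 'float' object has no attribute 'round'
```

```bash
sed -i "s/s\['gripper_width'\].round(4)/round(s['gripper_width'],4)/" s.py
python3 s.py; python3 -m crank '0 -0.0021 0 0;0 0 0 0' -0.5 >/dev/null; python3 s.py;python3 -m crank '0 -0.0021 0 0;0 0 0 0' -0.4>/dev/null; python3 s.py;python3 -m crank '0 -0.0021 0 0;0 0 0 0' -0.3>/dev/null; python3 s.py;python3 -m crank '0 -0.0021 0 0;0 0 0 0' -0.2>/dev/null; python3 s.py
```

```text
q_y 0.0447 inner finger 0.0103 want .0103, w 0.0688 Fy -4.8
q_y 0.0425 inner finger 0.0107 want .0103, w 0.0638 Fy -4.7
q_y 0.0405 inner finger 0.0106 want .0103, w 0.0597 Fy -5.2
q_y 0.0384 inner finger 0.0105 want .0103, w 0.0557 Fy -4.7
q_y 0.0362 inner finger 0.0104 want .0103, w 0.0516 Fy -4.8
```

```bash
cat > c.py <<'E'
from m import *
R=np.array([[.98,.2],[-.2,.98]])
for n in("top","scene"):
    ds=[cam(n) for _ in range(6)]; d=ds[0]; z=np.median([x['z_map'] for x in ds],0); im=np.mean([x['color'] for x in ds],0).astype(np.uint8)
    H,W=z.shape; u,v=np.meshgrid(np.arange(W),np.arange(H))
    P=np.stack([(u-d['cx'])/d['f']*z,(v-d['cy'])/d['f']*z,z],-1)@d['extrinsics'][:3,:3].T+d['extrinsics'][:3,3]
    q=(P[...,:2]-([.504,.0172] if n[0]=='t' else [.511,.022]))@R.T; h=P[...,2]
    hsv=cv2.cvtColor(im,cv2.COLOR_RGB2HSV).astype(int)
    red=((hsv[...,0]<6)|(hsv[...,0]>168))&(hsv[...,1]>90)&(q[...,0]>.025)&(q[...,0]<.07)&(abs(q[...,1])<.05)&(h<.1)
    s=(h>.069)&(h<.085)&(q[...,0]>.048)&(q[...,0]<.085)&(abs(q[...,1])<.06)
    b=(h>.125)&(h<.149)&(q[...,0]>.08)&(q[...,0]<.145)&(q[...,1]>-.04)&(q[...,1]<.02)&(hsv[...,1]<130)
    print(n,'red',q[red].mean(0).round(4),red.sum(),'arm y',q[s][:,1].mean().round(4),s.sum(),'rng',np.percentile(q[s][:,1],[5,95]).round(4),'blade outer',np.percentile(q[b][:,1],[50,85]).round(4) if b.sum() else None)
cv2.imwrite('pics/last.png',cv2.convertScaleAbs(cv2.resize(im[170:240,260:350,::-1],None,fx=6,fy=6,interpolation=cv2.INTER_CUBIC),alpha=1.7))
E
python3 c.py
```

```text
c.py:12: RuntimeWarning: Mean of empty slice.
  print(n,'red',q[red].mean(0).round(4),red.sum(),'arm y',q[s][:,1].mean().round(4),s.sum(),'rng',np.percentile(q[s][:,1],[5,95]).round(4),'blade outer',np.percentile(q[b][:,1],[50,85]).round(4) if b.sum() else None)
  ret = um.true_divide(
  ret = ret.dtype.type(ret / rcount)
Traceback (most recent call last):
  File "c.py", line 12, in <module>
    print(n,'red',q[red].mean(0).round(4),red.sum(),'arm y',q[s][:,1].mean().round(4),s.sum(),'rng',np.percentile(q[s][:,1],[5,95]).round(4),'blade outer',np.percentile(q[b][:,1],[50,85]).round(4) if b.sum() else None)
                                                                                                    ~~~~~~~~~~~~~^^^^^^^^^^^^^^^^^^
IndexError: index -1 is out of bounds for axis 0 with size 0
```

Top view is now hidden by the arm; use the scene view only.

```bash
sed -i 's/for n in("top","scene")/for n in("scene",)/' c.py; python3 c.py
```

```text
scene red [0.0365 0.0067] 16 arm y 0.0096 12 rng [0.006  0.0129] blade outer [0.0115 0.0128]
```

View pics/last.png

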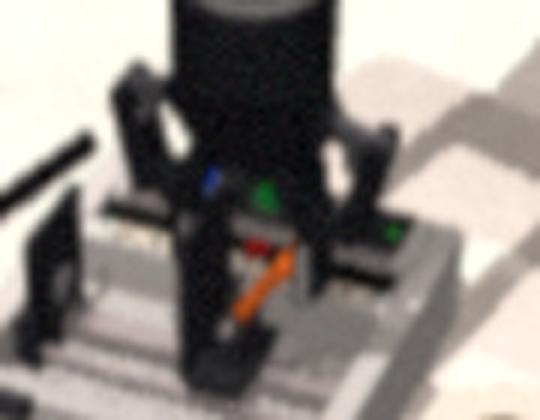

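The picture shows the outer finger on the orange pad at (295,260), the blade at (205,300) and the red rider at (258,245). Travel is about 30.5 mm, as wanted. Continue closing.

```bash
python3 -m crank '0 -0.0021 0 0;0 0 0 0' -0.1 >/dev/null; python3 s.py;python3 -m crank '0 -0.0021 0 0;0 0 0 0' 0 >/dev/null; python3 s.py;python3 -m crank '0 -0.0021 0 0;0 0 0 0' 0.1 >/dev/null; python3 s.py;python3 -m crank '0 -0.0021 0 0;0 0 0 0' 0.2 >/dev/null; python3 s.py; python3 -m crank '0 -0.0021 0 0;0 0 0 0' 0.3
```

```text
q_y 0.0344 inner finger 0.0108 want .0103, w 0.0472 Fy -5.0
q_y 0.0326 inner finger 0.0113 want .0103, w 0.0425 Fy -3.2
q_y 0.0307 inner finger 0.0114 want .0103, w 0.0386 Fy -1.6
q_y 0.0286 inner finger 0.0117 want .0103, w 0.0338 Fy -0.8
time_s: 15.3
tcp_pos: [0.6073, 0.0656, 0.1016]
orientation: [0.317, -3.124, -0.001]
ft_force: [0.4, -0.5, 0.4]
gripper_width: 0.0299
finger_force: 0.3
```

```bash
python3 s.py; python3 -m crank '0 -0.0021 0 0;0 0 0 0' 0.4; python3 s.py
```

```text
q_y 0.0265 inner finger 0.0115 want .0103, w 0.0299 Fy -0.6
time_s: 15.5
tcp_pos: [0.6078, 0.0635, 0.1017]
orientation: [0.317, -3.124, -0.001]
ft_force: [-0.2, -1.0, 0.3]
gripper_width: 0.0255
finger_force: 0.3
q_y 0.0243 inner finger 0.0116 want .0103, w 0.0255 Fy -0.9
```

```bash
python3 -m crank '0 -0.0012 0 0;0 0 0 0;0 0 0 0' 0.5 25; python3 s.py; python3 -m crank '0 0 0 0;0 0 0 0;0 0 0 0' 0.6 25; python3 s.py; python3 c.py
```

```text
time_s: 15.8
tcp_pos: [0.6081, 0.0622, 0.1019]
orientation: [0.317, -3.125, -0.001]
ft_force: [-2.7, -0.5, 1.0]
gripper_width: 0.0227
finger_force: 24.7
q_y 0.023 inner finger 0.0117 want .0103, w 0.0227 Fy 0.0
time_s: 16.1
tcp_pos: [0.6081, 0.0622, 0.1019]
orientation: [0.317, -3.124, -0.001]
ft_force: [-1.7, 0.2, -1.0]
gripper_width: 0.0229
finger_force: 24.5
q_y 0.023 inner finger 0.0116 want .0103, w 0.0229 Fy 0.6c.py:12: RuntimeWarning: Mean of empty slice.
  print(n,'red',q[red].mean(0).round(4),red.sum(),'arm y',q[s][:,1].mean().round(4),s.sum(),'rng',np.percentile(q[s][:,1],[5,95]).round(4),'blade outer',np.percentile(q[b][:,1],[50,85]).round(4) if b.sum() else None)
  ret = um.true_divide(
  ret = ret.dtype.type(ret / rcount)
Traceback (most recent call last):
  File "c.py", line 12, in <module>
    print(n,'red',q[red].mean(0).round(4),red.sum(),'arm y',q[s][:,1].mean().round(4),s.sum(),'rng',np.percentile(q[s][:,1],[5,95]).round(4),'blade outer',np.percentile(q[b][:,1],[50,85]).round(4) if b.sum() else None)
                                                                                                    ~~~~~~~~~~~~~^^^^^^^^^^^^^^^^^^
IndexError: index -1 is out of bounds for axis 0 with size 0
```

That picture was the old one, since the script stopped early. The grip is 24.5 N at 22.9 mm, so the lever is at its stop. One last check of the blade position from the scene view.

```bash
sed -i "s/,'arm y'.*'blade outer'/,'blade outer'/" c.py; python3 c.py; python3 s.py
```

```text
scene red [nan nan] 0 blade outer [0.0125 0.0138]
q_y 0.023 inner finger 0.0117 want .0103, w 0.0224 Fy 2.6c.py:12: RuntimeWarning: Mean of empty slice.
  print(n,'red',q[red].mean(0).round(4),red.sum(),'blade outer',np.percentile(q[b][:,1],[50,85]).round(4) if b.sum() else None)
  ret = um.true_divide(
```

View pics/last.png

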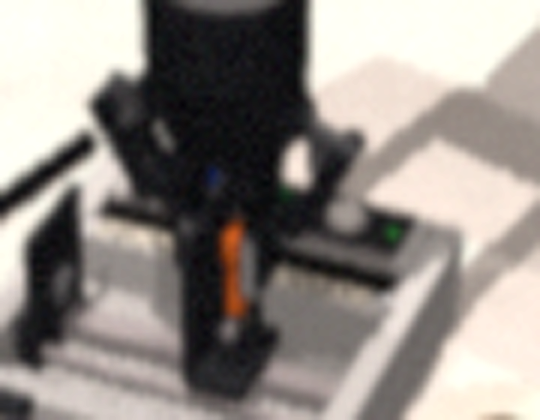

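The lever stands upright at (232,270) against the blade. The blade has shifted by no more than 1 mm, so I'm handing in.

```bash
python3 -c "
from rig import ticket; print(ticket.close_job())"
```

```text
the job is handed in; nothing more can be done
None
```

The job is handed in, and no verdict came back. I pressed the white, blue and green keys in that order, each to its stop. The guide was drawn about 31 mm and stands, by my measurement, within about 1 mm of the red mark. The cam lever is upright, and the fingers still hold the guide with about 25 N.

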